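Put the spark plug carton into its bench holder

TASK

Put the small red and white spark plug carton away: slide it, standing upright, down into the blue sheet-steel holder on the bench until it stands on the holder's floor, and let go of it. Leave the yellow tape measure and the bronze bush standing where they are.

Things in the scene. Friction and masses are not known exactly. Their poses are not given: they have to be found in the camera images.
- carton_centre (a point): Centre (half-way up) of the spark plug carton: a loose white card box with a red panel on its broad front (-x) face, 26 mm (x) by 52 (y) by 94 (z, up), 40 to 85 g, standing on the bench. Grip it across the 26 mm (along x), near its top. A half turn about z makes no difference.
- pocket_floor (a point): Centre of the pocket's floor, 3 mm above the bench, in the fixed blue sheet-steel holder (base plate 80 x 104 mm). Pocket open at the top, inside 34 mm along x by 60 mm along y, 2 mm walls rising 40 mm above this floor, then lips flaring out at 45 deg to a 54 x 80 mm mouth 50 mm above the floor. z up; a half turn makes no difference. Fully in, the carton's top 44 mm stand clear of the lips.
- tape_centre (a point): Centre of the yellow and black tape measure, a bystander, 37 by 75 mm and 62 mm tall, standing loose on the bench.
- bush_centre (a point): Centre of the bronze-coloured bush (a short thick tube), a bystander, 44 mm across and 40 mm tall, standing loose on the bench.
There are look-alikes about, which are no part of the job. Of the things that look like the part that bears carton_centre, the middle-sized one is meant. Of the things shaped like the part that bears pocket_floor, the blue one is meant.

How it is judged:
At the end, for the whole second after the job is handed in: The carton stands at rest in the holder's pocket: its centre within 12 mm of the pocket's middle line along both pocket axes and less than 57 mm above the pocket floor (47 mm when fully down), upright within 15 degrees and its long side along the pocket's within 15 degrees, released (x of carton_centre in the frame of pocket_floor between -0.012 and 0.012 m and y of carton_centre in the frame of pocket_floor between -0.012 and 0.012 m and z of carton_centre in the frame of pocket_floor below 0.057 m and angle between carton_centre's own z axis and vertical below 0.26 rad and angle between the y axis of carton_centre and the y axis of pocket_floor, either way round below 0.26 rad and linear speed of carton below 0.02 m/s); the robot touches nothing.
It fails at once if the tape measure is shifted by more than 25 mm or knocked over (distance of tape_centre from where it was at the start of the episode above 0.025 m or angle between tape_centre's own z axis and vertical above 0.5 rad).
It fails at once if the bronze bush is shifted by more than 25 mm or knocked over (distance of bush_centre from where it was at the start of the episode above 0.025 m or angle between bush_centre's own z axis and vertical above 0.5 rad).
It also fails if it takes over 40 s, if anything falls off the work surface, if the arm or the gripper's body presses on something with over 40 N, if the wrist force passes 120 N, or if a joint passes its speed limit or range.

ROBOT

A 6-joint arm with a two-finger parallel gripper is mounted at the origin on a cart in front of the work surface, level with it; the furniture and walls round the work are solid. World frame = base frame: x ahead of the robot, y to its left, z up, the work surface at z = 0. Lengths are in m, angles in rad, forces in N, time in s.
With the tool pointing down it reaches from about 0.35 to 0.775 m from the base axis. Payload 5.5 kg.
Tool frame: the origin (TCP) lies at the very end of the fingers, on their centre line; the grasp point (between the pads) lies 19 mm behind it; z points along the fingers, y is the line along which they close (so a half turn about z gives the same grasp; the last joint's range is limited). The gripper opens to 85 mm and grips with 20 to 120 N. Pads are 22 mm wide; open, the fingers measure 114 mm over their backs; the gripper's body (76 mm by 85 mm) begins 54 mm behind the grasp point. The pads swing forward as they close: fully open they stand 13 mm farther back than shut.
Start: joints at [0.982, 0.313, 0.046, 1.304, 0, 1.431], TCP at [0.25, 0.518, 0.231] pointing down, gripper open.
Joint ranges: [-2.76, 2.76], [-0.86, 1.69], [-1.03, 1.26], [-2.2, 2.34], [-1.47, 1.5], [-3.14, 3.14]. Speed limits (rad/s): [2.57, 2.57, 3.14, 3.14, 3.14, 3.14].

INTERFACE

Orientations are given as a rotation vector (axis times angle).
In Python, from plant import sensors, vision, bot gives the robot as it stands.
- The arm moves only by the tool arm_command, never from a script. Its argument "increments" is a list of rows, each an object of numbers: "rx", "ry", "rz": the turn, a rotation vector about the tool's x, y, z in degrees; "tx", "ty", "tz": the shift along the tool's x, y, z in cm; "claw": the finger opening in cm, from 0 to 8.54. A call has 1 to 5 rows; each row shifts and turns the commanded pose from where the row before left it, along the tool's axes as they then stand; what a row does not reach is not made up. A row lasts 1/12 s, in which the tool goes at most 41.7 mm and 7.16 degrees, less where a joint would pass 70% of its speed; a pose out of reach is approached as far as the arm can. A call with a gripper value outside its range is refused whole. The fingers move at their own pace and stop on an object; "grip_force" is the grip in N (left out, the last holds). Time passes only in rows, so rows that do not move let the fingers close. It gives the time, the measured TCP pose, the force, the opening and the grip force at its end, in the units of the state.
- sensors.observe(): the state, without advancing time (a new reading comes with each control period).
- vision.camera(name): name is "side" or "top" or "wrist"; returns a dict with "frame" (480x640x3 uint8, blue, green, red), "fx", "fy", "cx", "cy" (pixels), "origin" and "orientation" of the camera in the world; the wrist camera has in their place "T_tool_cam" (4x4, takes a point from camera to tool coordinates, whose origin is the TCP and whose axes are the flange's). Camera axes: x right, y down, z forward; pixel columns grow to the right and rows downward; lengths in m; the calibration is good to about 2 mm. The wrist camera is an equidistant fisheye: a pixel r from the principal point sees the ray r / f radians off the axis. A picture is of the moment at which its call begins: read the wrist's pose just before it. There is no depth.
- bot.hand_in(): hands the job in; it is judged then, once.
Trained networks look in the newest picture that a camera, given by its name, has taken for a name from the list of things; names that differ only in an ending like _2 or _b are one class to them, and where a whole thing is asked for, a point or a joint stands for the part that bears it (a point fixed in the world has none). Each returns a list of dicts, best first, with "confidence" (0 to 1); they miss things now and then, are a little off and sometimes report something else, mostly with a low value. They report only what shows in the picture. A call takes as long as a camera call. They do not tell look-alikes from the thing itself.
- vision.trace(camera, thing): "mask" (480x640 bool, what is visible of it) and "box" ([left, top, width, height] in pixels, round what is visible of it).
- vision.landmark_of(camera, thing): "pixel" ([column, row] in pixels: a listed point, or the origin of a listed thing).
The state is a dict: "t": time; "joint_positions": joint angles; "qvel": joint speeds; "tau": joint torques, N m; "ee_pos": TCP position; "eef_rot": TCP orientation; "wrist_force": force on the tool from outside, world axes, zero at the start; "wrist_torque": the same for the moment, N m; "opening": finger opening in m; "grip_force": force on a finger pad.
Only numpy, scipy, OpenCV 4.12 (cv2) and the standard library are available. Lean on these libraries where they do the work, as an engineer would, in place of code of your own. Each camera call takes 0.05 s, during which the arm holds its last target. There are 200 camera calls.

## Working session

There is one attempt and no reset: what is moved stays moved. The work goes in short steps, Python scripts to look and compute and a tool call to move; the robot and the scene stay as the last step left them, time stands still between calls to the robot, and variables do not carry over. Pictures are saved under pics/ and viewed, at most 10 in all, crops included, and the job is handed in when it is done.

Besides the shell and the picture viewer there is one more tool, called after ">>>" by a JSON object that holds its "method" and its "body", one argument or row to a line. arm_command: Moves the arm, as the interface text tells. Its arguments: {"type":"object","properties":{"increments":{"type":"array","items":{"type":"object","properties":{"rx":{"type":"number"},"ry":{"type":"number"},"rz":{"type":"number"},"tx":{"type":"number"},"ty":{"type":"number"},"tz":{"type":"number"},"claw":{"type":"number"}}}},"grip_force":{"type":"number"}},"required":["increments"]}

```bash
mkdir -p pics; ls; python3 - <<'E'
from plant import sensors, vision, bot
import cv2, numpy as np
s=sensors.observe(); print(s)
for c in ["side","top"]:
    d=vision.camera(c); cv2.imwrite(f"pics/{c}0.png",d["frame"])
    print(c,d["fx"],d["fy"],d["cx"],d["cy"],d["origin"],np.round(d["orientation"],4).tolist())
    for th in ["carton_centre","pocket_floor","tape_centre","bush_centre"]:
        print(th,[(np.round(r["pixel"],1).tolist(),round(r["confidence"],2)) for r in vision.landmark_of(c,th)])
        print([(r["box"],round(r["confidence"],2)) for r in vision.trace(c,th)] if th!='x' else '')
E
```

```text
pics
{'t': 0.0, 'joint_positions': array([9.82365008e-01, 3.14037367e-01, 4.49580210e-02, 1.30361212e+00,
       1.46922403e-05, 1.43118953e+00]), 'qvel': array([-5.13680849e-04,  1.06222152e-03, -2.17064815e-05, -8.83239466e-04,
       -1.88440611e-03, -1.89099997e-03]), 'tau': array([ 1.26066301e-03, -4.80628288e+01,  2.98533583e+01,  1.93075184e-02,
        3.32000786e-05, -1.71234877e-06]), 'ee_pos': array([0.2492097 , 0.51760487, 0.23037929]), 'eef_rot': array([-6.98955837e-01, -3.06214503e+00,  2.77298304e-03]), 'wrist_force': array([-1.32263736, -1.15091238, -0.78619958]), 'wrist_torque': array([-0.04209535, -0.00584827,  0.00019253]), 'grip_force': 0.0, 'opening': 0.08493395520321591}
side 609.7392163843309 609.7392163843309 319.6558361163188 225.3651004219207 [ 0.48677347 -0.73121228  0.70948664] [-2.2154, 0.1413, -0.0526]
carton_centre [([290.0, 234.1], 0.85), ([324.8, 223.5], 0.84), ([360.9, 236.8], 0.66)]
[([272.2, 204.6, 26.8, 61.1], 0.89), ([337.0, 195.8, 48.5, 82.3], 0.76), ([320.7, 199.7, 12.6, 46.6], 0.65)]
pocket_floor [([339.2, 327.9], 0.96)]
[([302.9, 284.6, 77.9,
[... 173 characters left out ...]
44.6, 27.2, 36.3], 0.9)]
top 622.8509002982496 622.8509002982496 313.03575089707215 237.086240478983 [0.41243109 0.10128306 1.09995761] [-2.1217, 2.1746, -0.1734]
carton_centre [([296.8, 266.1], 0.97), ([326.9, 192.3], 0.81), ([269.6, 226.7], 0.67)]
[([259.0, 214.0, 19.1, 21.7], 0.97), ([305.2, 164.2, 45.9, 60.8], 0.72), ([281.1, 251.6, 33.6, 29.9], 0.67)]
pocket_floor [([397.7, 224.9], 0.83), ([186.1, 209.5], 0.74)]
[([365.7, 199.5, 70.9, 58.7], 0.89), ([154.8, 187.4, 64.0, 49.6], 0.72), ([231.9, 139.8, 40.2, 38.3], 0.16)]
tape_centre [([252.6, 160.1], 0.76), ([312.9, 342.6], 0.5)]
[([228.7, 137.3, 44.8, 40.8], 0.78)]
bush_centre [([313.8, 340.5], 0.63)]
[([302.0, 328.3, 25.0, 25.2], 0.58)]
```

View pics/top0.png

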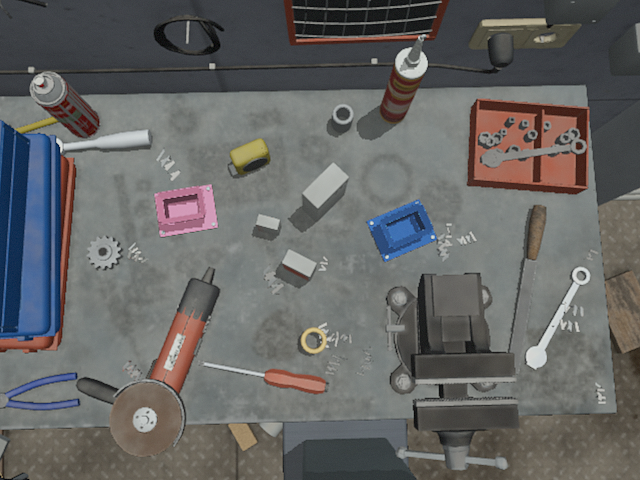

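View pics/side0.png

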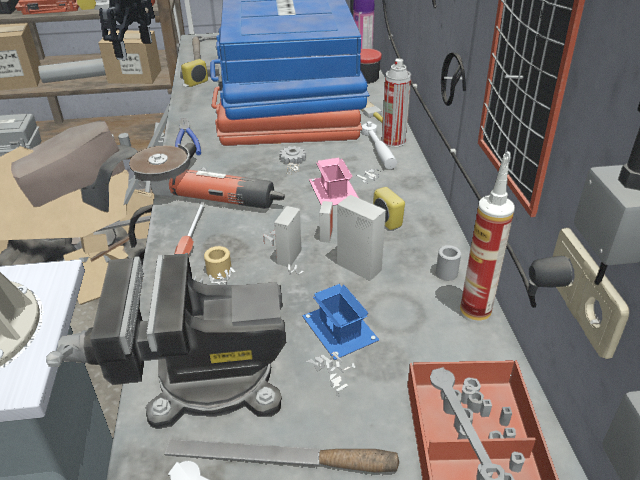

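The top view shows three cartons: large at (325,190), small at (267,225) and the middle one, which is the target, at (298,266). The blue holder is at (402,230), the tape at (250,157) and the bush at (314,341). In the side view the target is at (288,235) and the blue holder at (340,320). I'll fit poses to the masks.

```bash
cat > h.py <<'E'
import numpy as np, cv2
from scipy.spatial.transform import Rotation as R
from scipy.optimize import minimize
def proj(d,P):
    o=d["orientation"]; o=np.asarray(o)
    M=R.from_rotvec(o).as_matrix() if o.size==3 else o
    q=(np.asarray(P)-d["origin"])@M
    return np.c_[d["fx"]*q[:,0]/q[:,2]+d["cx"],d["fy"]*q[:,1]/q[:,2]+d["cy"]]
def box(sx,sy,z): return np.array([[i*sx/2,j*sy/2,z] for i in(-1,1) for j in(-1,1)])
CARTON=np.r_[box(.026,.052,0),box(.026,.052,.094)]
HOLDER=np.r_[box(.080,.104,0),box(.080,.104,.003),box(.054,.080,.053)]
def place(M,x,y,a): return M@np.array([[np.cos(a),np.sin(a),0],[-np.sin(a),np.cos(a),0],[0,0,1]])+[x,y,0]
def ray(d,px):
    M=R.from_rotvec(d["orientation"]).as_matrix()
    return M@np.array([(px[0]-d["cx"])/d["fx"],(px[1]-d["cy"])/d["fy"],1])
def ground(d,px,z):
    r=ray(d,px); return d["origin"]+r*(z-d["origin"][2])/r[2]
def pick(res,px): 
    return min(res,key=lambda r:np.hypot(r["box"][0]+r["box"][2]/2-px[0],r["box"][1]+r["box"][3]/2-px[1]))
def hull(m):
    n,l,st,_=cv2.connectedComponentsWithStats(m.astype(np.uint8)); k=1+np.argmax(st[1:,4])
    c=np.argwhere(l==k)[:,::-1].astype(np.int32); return cv2.convexHull(c)
def fit(model,obs,x,y):
    def cost(p):
        c=0
        for d,h in obs:
            q=cv2.convexHull(proj(d,place(model,*p)).astype(np.float32)); hf=h.astype(np.float32)
            i,_=cv2.intersectConvexConvex(q,hf); u=cv2.contourArea(q)+cv2.contourArea(hf)-i
            c+=1-i/u
        return c
    best=[]
    for a in np.arange(-90,90,15):
        s=np.array([x,y,np.radians(a)])
        r=minimize(cost,s,method="Nelder-Mead",options=dict(initial_simplex=s+np.array([[0,0,0],[.02,0,0],[0,.02,0],[0,0,.2]])))
        best.append((r.fun,r.x))
    best.sort(key=lambda t:t[0]); return best
E
python3 - <<'E'
from h import *
from plant import vision
T=vision.camera("top"); tc=vision.trace("top","carton_centre"); th=vision.trace("top","pocket_floor"); tt=vision.landmark_of("top","tape_centre"); tb=vision.landmark_of("top","bush_centre")
S=vision.camera("side"); sc=vision.trace("side","carton_centre"); sh=vision.trace("side","pocket_floor")
print("gripper px",proj(T,[[.25,.518,.23]]))
for n,m,pt,ps,rt,rs,z in [("carton",CARTON,(298,266),(288,235),tc,sc,.05),("holder",HOLDER,(402,230),(340,320),th,sh,.02),("big",None,(325,190),0,tc,0,.06),("small",None,(267,225),0,tc,0,.03)]:
    g=ground(T,pt,z); print(n,g)
    if m is None: continue
    a,b=pick(rt,pt),pick(rs,ps); print(a["box"],b["box"])
    obs=[(T,hull(a["mask"])),(S,hull(b["mask"]))]
    for o in [obs,obs[:1],obs[1:]]:
        for f,p in fit(m,o,g[0],g[1])[:2]: print(round(f,3),np.round(p[:2],4),round(np.degrees(p[2]),1))
print("tape",ground(T,tt[0]["pixel"],.03),"bush",ground(T,tb[0]["pixel"],.02))
E
```

```text
gripper px [[ -2.17881688 462.6213685 ]]
carton [0.52236721 0.11448732 0.05      ]
[280.3, 250.6, 35.8, 32.6] [276.0, 204.5, 25.0, 61.8]
0.171 [0.5231 0.1111] -26.1
0.171 [0.5231 0.1111] -26.2
0.039 [0.5226 0.1109] -27.0
0.039 [0.5226 0.1109] 153.0
0.067 [0.5252 0.1143] -23.9
0.067 [0.5252 0.1144] -23.9
holder [ 0.58464564 -0.06937104  0.02      ]
[366.2, 199.8, 70.0, 61.7] [309.0, 155.6, 45.8, 49.1]
1.031 [ 0.587  -0.0718] 22.1
1.031 [ 0.587  -0.0718] 22.1
0.031 [ 0.587  -0.0718] 22.1
0.031 [ 0.587  -0.0718] 22.1
1.0 [ 0.5846 -0.0694] -90.0
1.0 [ 0.5846 -0.0694] -75.0
big [0.65059189 0.06542444 0.06      ]
small [0.59746873 0.16714557 0.03      ]Traceback (most recent call last):
  File "<stdin>", line 13, in <module>
IndexError: list index out of range
```

```bash
cat > go.py <<'E'
from h import *
from plant import sensors
def delta(target,yaw):  # yaw: world heading of tool y (mod 180), deg
    s=sensors.observe(); M=R.from_rotvec(s["eef_rot"]).as_matrix()
    h=np.degrees(np.arctan2(M[1,1],M[0,1])); dy=(yaw-h+90)%180-90
    d=(np.asarray(target)-s["ee_pos"])
    up=np.degrees(np.arccos(-M[2,2]))
    print("t %.2f pos %s ytool heading %.1f tilt %.2f q6 %.2f open %.4f grip %.1f F %s"%(s["t"],np.round(s["ee_pos"],4),h,up,s["joint_positions"][5],s["opening"],s["grip_force"],np.round(s["wrist_force"],1)))
    print("shift cm in tool axes now",np.round(M.T@d*100,2)," rz deg %.1f (or %.1f)"%(-dy,-dy+180 if dy>0 else -dy-180), "dist mm",np.linalg.norm(d)*1e3)
    ex=R.from_matrix(M).inv()*R.from_euler("z",0)
    return M
E
python3 -c "
from go import *
M=delta([.523,.111,.231],-26);print(M.round(3))"
```

```text
t 1.30 pos [0.2495 0.5181 0.2313] ytool heading 64.3 tilt 0.01 q6 1.43 open 0.0855 grip 0.0 F [ 0.8 -0.1  0.7]
shift cm in tool axes now [-4.230e+01 -2.481e+01  3.000e-02]  rz deg -89.7 (or 90.3) dist mm 490.42291001703046
[[-0.901  0.434  0.   ]
 [ 0.434  0.901  0.   ]
 [-0.     0.    -1.   ]]
```

>>> {"method": "arm_command", "body": {
  "increments": [
    {"tx":-3.0,"ty":-1.8},
    {"tx":-3.0,"ty":-1.8},
    {"tx":-3.0,"ty":-1.8},
    {"tx":-3.0,"ty":-1.8},
    {"tx":-3.0,"ty":-1.8}
  ]
}}

```text
invalid input
```

>>> {"method": "arm_command", "body": {
  "increments": [
    {"tx":-3.0,"ty":-1.8},
    {"tx":-3.0,"ty":-1.8},
    {"tx":-3.0,"ty":-1.8},
    {"tx":-3.0,"ty":-1.8},
    {"tx":-3.0,"ty":-1.8}
  ]
}}

```text
invalid input
```

>>> {"method": "arm_command", "body": {
  "increments": [
    {"tx":-3.0,"ty":-1.8},
    {"tx":-3.0,"ty":-1.8},
    {"rz":7},
    {"rz":7},
    {"rz":7}
  ]
}}

```text
invalid input
```

>>> {"method": "arm_command", "body": {
  "increments": [
    {"rz":7},
    {"rz":7},
    {"rz":7},
    {"rz":7},
    {"rz":7}
  ]
}}

```text
invalid input
```

>>> {"method": "arm_command", "body": {
  "increments": [
    {"rz":7},
    {"rz":7},
    {"rz":7},
    {"rz":7},
    {"rz":6}
  ]
}}

```text
invalid input
```

>>> {"method": "arm_command", "body": {
  "increments": [
    {"tx":-3.0,"ty":-1.8,"tz":0,"rx":0,"ry":0,"rz":0,"claw":8.5},
    {"tx":-3.0,"ty":-1.8,"tz":0,"rx":0,"ry":0,"rz":0,"claw":8.5},
    {"tx":-3.0,"ty":-1.8,"tz":0,"rx":0,"ry":0,"rz":0,"claw":8.5},
    {"tx":-3.0,"ty":-1.8,"tz":0,"rx":0,"ry":0,"rz":0,"claw":8.5},
    {"tx":-3.0,"ty":-1.8,"tz":0,"rx":0,"ry":0,"rz":0,"claw":8.5}
  ]
}}

```text
t: 1.72
ee_pos: [0.3461, 0.3706, 0.2314]
eef_rot: [0.698, 3.063, 0.001]
wrist_force: [1.1, -0.0, 0.3]
opening: 0.0846
grip_force: 0.0
```

>>> {"method": "arm_command", "body": {
  "increments": [
    {"tx":-3.0,"ty":-1.8,"tz":0,"rx":0,"ry":0,"rz":0,"claw":8.5},
    {"tx":-3.0,"ty":-1.8,"tz":0,"rx":0,"ry":0,"rz":0,"claw":8.5},
    {"tx":-3.0,"ty":-1.8,"tz":0,"rx":0,"ry":0,"rz":0,"claw":8.5},
    {"tx":-3.0,"ty":-1.8,"tz":0,"rx":0,"ry":0,"rz":0,"claw":8.5},
    {"tx":-3.0,"ty":-1.8,"tz":0,"rx":0,"ry":0,"rz":0,"claw":8.5}
  ]
}}

```text
t: 2.13
ee_pos: [0.4424, 0.2242, 0.2316]
eef_rot: [0.699, 3.062, 0.001]
wrist_force: [0.8, -0.4, 0.0]
opening: 0.0851
grip_force: 0.0
```

>>> {"method": "arm_command", "body": {
  "increments": [
    {"tx":-3.0,"ty":-1.8,"tz":0,"rx":0,"ry":0,"rz":0,"claw":8.5},
    {"tx":-3.0,"ty":-1.8,"tz":0,"rx":0,"ry":0,"rz":0,"claw":8.5},
    {"tx":0,"ty":0,"tz":0,"rx":0,"ry":0,"rz":7,"claw":8.5},
    {"tx":0,"ty":0,"tz":0,"rx":0,"ry":0,"rz":7,"claw":8.5},
    {"tx":0,"ty":0,"tz":0,"rx":0,"ry":0,"rz":7,"claw":8.5}
  ]
}}

```text
t: 2.55
ee_pos: [0.4807, 0.1662, 0.2312]
eef_rot: [-1.257, -2.879, -0.0]
wrist_force: [0.7, 0.1, -0.2]
opening: 0.0852
grip_force: 0.0
```

>>> {"method": "arm_command", "body": {
  "increments": [
    {"tx":0,"ty":0,"tz":0,"rx":0,"ry":0,"rz":7,"claw":8.5},
    {"tx":0,"ty":0,"tz":0,"rx":0,"ry":0,"rz":7,"claw":8.5},
    {"tx":0,"ty":0,"tz":0,"rx":0,"ry":0,"rz":7,"claw":8.5},
    {"tx":0,"ty":0,"tz":0,"rx":0,"ry":0,"rz":7,"claw":8.5},
    {"tx":0,"ty":0,"tz":0,"rx":0,"ry":0,"rz":7,"claw":8.5}
  ]
}}

```text
t: 2.97
ee_pos: [0.4802, 0.1673, 0.2314]
eef_rot: [2.062, 2.37, 0.0]
wrist_force: [0.3, -0.7, 0.2]
opening: 0.0849
grip_force: 0.0
```

>>> {"method": "arm_command", "body": {
  "increments": [
    {"tx":0,"ty":0,"tz":0,"rx":0,"ry":0,"rz":7,"claw":8.5},
    {"tx":0,"ty":0,"tz":0,"rx":0,"ry":0,"rz":7,"claw":8.5},
    {"tx":0,"ty":0,"tz":0,"rx":0,"ry":0,"rz":7,"claw":8.5},
    {"tx":0,"ty":0,"tz":0,"rx":0,"ry":0,"rz":7,"claw":8.5},
    {"tx":0,"ty":0,"tz":0,"rx":0,"ry":0,"rz":6,"claw":8.5}
  ]
}}

```text
t: 3.38
ee_pos: [0.4801, 0.1673, 0.2314]
eef_rot: [2.665, 1.664, 0.0]
wrist_force: [-0.8, -0.2, 0.3]
opening: 0.0848
grip_force: 0.0
```

```bash
python3 -c "
from go import *
from plant import vision
M=delta([.523,.111,.231],-26)
s=sensors.observe()
d=vision.camera('wrist');cv2.imwrite('pics/w1.png',d['frame']);print({k:v for k,v in d.items() if k!='frame'})
import pickle;pickle.dump((d,s),open('w1.pkl','wb'))
for th in ['carton_centre','pocket_floor','tape_centre','bush_centre']:
  print(th,[(np.round(r['pixel'],1).tolist(),round(r['confidence'],2)) for r in vision.landmark_of('wrist',th)])
"
```

```text
t 3.38 pos [0.4801 0.1673 0.2314] ytool heading -26.1 tilt 0.01 q6 2.20 open 0.0848 grip 0.0 F [-0.8 -0.2  0.3]
shift cm in tool axes now [-3.18  6.32  0.04]  rz deg -0.1 (or 179.9) dist mm 70.75379384208392
{'fx': 371.64829954431775, 'fy': 371.64829954431775, 'cx': 317.27769610723766, 'cy': 242.1915544330362, 'T_tool_cam': array([[ 3.77752724e-04, -9.48849175e-01, -3.15729475e-01,
         8.12772724e-02],
       [ 9.99999735e-01,  1.61981918e-04,  7.09646175e-04,
         6.42059645e-04],
       [-6.22204722e-04, -3.15729659e-01,  9.48848984e-01,
        -1.42865496e-01],
       [ 0.00000000e+00,  0.00000000e+00,  0.00000000e+00,
         1.00000000e+00]])}
carton_centre [([516.9, 241.5], 0.85), ([431.3, 162.7], 0.83), ([382.1, 243.9], 0.65)]
pocket_floor [([389.3, 13.6], 0.69), ([481.3, 337.5], 0.59)]
tape_centre [([519.4, 81.8], 0.68), ([477.8, 338.0], 0.62)]
bush_centre [([281.9, 302.7], 0.78)]
```

>>> {"method": "arm_command", "body": {
  "increments": [
    {"tx":-1.6,"ty":3.15,"tz":0,"rx":0,"ry":0,"rz":0,"claw":8.5},
    {"tx":-1.6,"ty":3.15,"tz":0,"rx":0,"ry":0,"rz":0,"claw":8.5}
  ]
}}

```text
t: 3.8
ee_pos: [0.5228, 0.1118, 0.2317]
eef_rot: [2.655, 1.679, 0.001]
wrist_force: [1.3, 0.8, 1.3]
opening: 0.0849
grip_force: 0.0
```

```bash
cat >> h.py <<'E'
_p=proj
def proj(d,P):
    if "T_tool_cam" not in d: return _p(d,P)
    s=d["s"]; W=np.eye(4); W[:3,:3]=R.from_rotvec(s["eef_rot"]).as_matrix(); W[:3,3]=s["ee_pos"]
    C=W@d["T_tool_cam"]; q=(np.asarray(P)-C[:3,3])@C[:3,:3]
    r=np.hypot(q[:,0],q[:,1]); th=np.arctan2(r,q[:,2])
    return np.c_[d["cx"]+d["fx"]*th*q[:,0]/r,d["cy"]+d["fy"]*th*q[:,1]/r]
E
cat > w.py <<'E'
import sys
from go import *
from plant import vision
def look(name,thing,model,x,y,yaw,zc,sv):
    s=sensors.observe(); d=vision.camera('wrist'); d['s']=s
    res=vision.trace('wrist',thing); px=proj(d,[[x,y,zc]])[0]; print('expect',px,[(np.round(r['box']),round(r['confidence'],2)) for r in res])
    a=pick(res,px)
    im=d['frame'].copy(); im[a['mask']]=im[a['mask']]//2+[0,100,0]
    for f,p in fit(model,[(d,hull(a['mask']))],x,y)[:2]: print(round(f,3),np.round(p[:2],4),round(np.degrees(p[2]),1))
    cv2.polylines(im,[cv2.convexHull(proj(d,place(model,x,y,np.radians(yaw))).astype(np.int32))],True,(0,0,255))
    cv2.imwrite(f'pics/{sv}.png',im)
E
python3 -c "
from w import *
delta([.523,.111,.231],-26)
look('wrist','carton_centre',CARTON,.523,.111,-26,.05,'w2')"
```

```text
t 3.80 pos [0.5228 0.1118 0.2317] ytool heading -25.4 tilt 0.04 q6 2.07 open 0.0849 grip 0.0 F [1.3 0.8 1.3]
shift cm in tool axes now [-0.06  0.05  0.07]  rz deg 0.6 (or -179.4) dist mm 1.0787122097281827
expect [316.77974529 214.76368562] [(array([350., 102.,  36.,  48.]), 0.76), (array([300., 176.,  38.,  83.]), 0.59), (array([402., 166., 130.,  98.]), 0.58)]
0.051 [0.5241 0.1126] -27.8
0.051 [0.5241 0.1126] -27.7
```

View pics/w2.png

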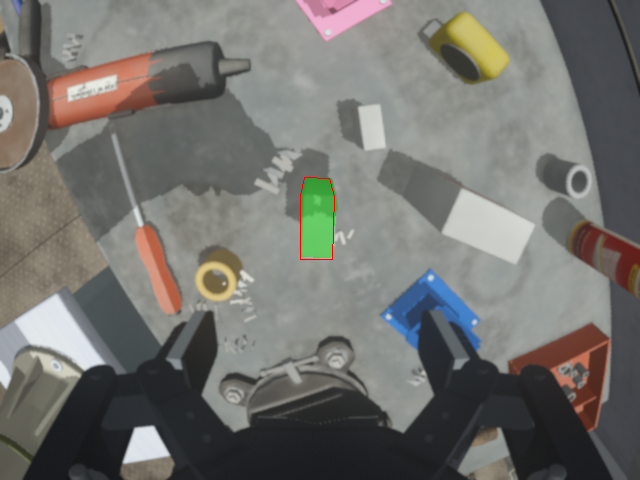

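The predicted carton outline matches the green mask at (317,217). The small carton at (370,127) and the large one at (488,225) are clear of the fingers. I'll descend and grip.

>>> {"method": "arm_command", "body": {
  "increments": [
    {"tx":0,"ty":0,"tz":3.4,"rx":0,"ry":0,"rz":1,"claw":8.5},
    {"tx":0,"ty":0,"tz":3.4,"rx":0,"ry":0,"rz":0,"claw":8.5},
    {"tx":0,"ty":0,"tz":3.4,"rx":0,"ry":0,"rz":0,"claw":8.5},
    {"tx":0,"ty":0,"tz":3.4,"rx":0,"ry":0,"rz":0,"claw":8.5},
    {"tx":0,"ty":0,"tz":3.4,"rx":0,"ry":0,"rz":0,"claw":8.5}
  ]
}}

```text
t: 4.32
ee_pos: [0.5226, 0.1115, 0.0601]
eef_rot: [-2.673, -1.65, -0.001]
wrist_force: [0.7, -0.1, -0.0]
opening: 0.085
grip_force: 0.0
```

>>> {"method": "arm_command", "body": {
  "increments": [
    {"tx":0,"ty":0,"tz":0,"rx":0,"ry":0,"rz":0,"claw":4},
    {"tx":0,"ty":0,"tz":0,"rx":0,"ry":0,"rz":0,"claw":3},
    {"tx":0,"ty":0,"tz":0,"rx":0,"ry":0,"rz":0,"claw":2},
    {"tx":0,"ty":0,"tz":0,"rx":0,"ry":0,"rz":0,"claw":1.5},
    {"tx":0,"ty":0,"tz":0,"rx":0,"ry":0,"rz":0,"claw":1.5}
  ],
  "grip_force": 30
}}

```text
t: 4.73
ee_pos: [0.525, 0.1113, 0.0638]
eef_rot: [2.673, 1.648, 0.006]
wrist_force: [1.2, -1.1, 0.0]
opening: 0.0255
grip_force: 35.6
```

>>> {"method": "arm_command", "body": {
  "increments": [
    {"tx":0,"ty":0,"tz":0,"rx":0,"ry":0,"rz":0,"claw":1.5},
    {"tx":0,"ty":0,"tz":0,"rx":0,"ry":0,"rz":0,"claw":1.5},
    {"tx":0,"ty":0,"tz":0,"rx":0,"ry":0,"rz":0,"claw":1.5},
    {"tx":0,"ty":0,"tz":0,"rx":0,"ry":0,"rz":0,"claw":1.5}
  ]
}}

```text
t: 5.07
ee_pos: [0.525, 0.1114, 0.0637]
eef_rot: [2.673, 1.647, 0.007]
wrist_force: [0.1, 0.6, 8.3]
opening: 0.0256
grip_force: 37.6
```

>>> {"method": "arm_command", "body": {
  "increments": [
    {"tx":0,"ty":0,"tz":-1,"rx":0,"ry":0,"rz":0,"claw":1.5},
    {"tx":0,"ty":0,"tz":-2.5,"rx":0,"ry":0,"rz":0,"claw":1.5},
    {"tx":0,"ty":0,"tz":-3,"rx":0,"ry":0,"rz":0,"claw":1.5},
    {"tx":0,"ty":0,"tz":-3,"rx":0,"ry":0,"rz":0,"claw":1.5},
    {"tx":0,"ty":0,"tz":-1.5,"rx":0,"ry":0,"rz":0,"claw":1.5}
  ]
}}

```text
t: 5.48
ee_pos: [0.5244, 0.1112, 0.176]
eef_rot: [2.672, 1.647, 0.007]
wrist_force: [1.5, 0.1, -0.3]
opening: 0.0254
grip_force: 36.5
```

>>> {"method": "arm_command", "body": {
  "increments": [
    {"tx":-2,"ty":2,"tz":0,"rx":0,"ry":0,"rz":0,"claw":1.5},
    {"tx":-2,"ty":2,"tz":0,"rx":0,"ry":0,"rz":0,"claw":1.5},
    {"tx":-2,"ty":2,"tz":0,"rx":0,"ry":0,"rz":0,"claw":1.5},
    {"tx":0,"ty":0,"tz":0,"rx":0,"ry":0,"rz":-7,"claw":1.5},
    {"tx":0,"ty":0,"tz":0,"rx":0,"ry":0,"rz":-7,"claw":1.5}
  ]
}}

```text
t: 5.9
ee_pos: [0.5501, 0.0288, 0.1723]
eef_rot: [2.45, 1.965, 0.001]
wrist_force: [0.1, -0.1, -1.1]
opening: 0.0253
grip_force: 36.5
```

>>> {"method": "arm_command", "body": {
  "increments": [
    {"tx":0,"ty":0,"tz":0,"rx":0,"ry":0,"rz":-7,"claw":1.5},
    {"tx":0,"ty":0,"tz":0,"rx":0,"ry":0,"rz":-7,"claw":1.5},
    {"tx":0,"ty":0,"tz":0,"rx":0,"ry":0,"rz":-7,"claw":1.5},
    {"tx":0,"ty":0,"tz":0,"rx":0,"ry":0,"rz":-7,"claw":1.5},
    {"tx":0,"ty":0,"tz":0,"rx":0,"ry":0,"rz":-6.5,"claw":1.5}
  ]
}}

```text
t: 6.32
ee_pos: [0.5495, 0.0305, 0.1723]
eef_rot: [1.754, 2.606, 0.0]
wrist_force: [0.7, -0.1, 0.5]
opening: 0.0254
grip_force: 36.5
```

```bash
python3 -c "
from w import *
delta([.587,-.072,.175],22)
look('wrist','pocket_floor',HOLDER,.587,-.072,22,.025,'w3')"
```

```text
t 6.32 pos [0.5495 0.0305 0.1723] ytool heading 22.1 tilt 0.03 q6 1.09 open 0.0254 grip 36.5 F [ 0.7 -0.1  0.5]
shift cm in tool axes now [-10.9   -0.39  -0.27]  rz deg 0.1 (or -179.9) dist mm 109.13208899044743
expect [312.23356454 337.84733833] [(array([469.,   0., 100.,  44.]), 0.64), (array([275., 280.,  85.,  18.]), 0.58)]
0.98 [ 0.5777 -0.0842] 5.5
0.98 [ 0.5777 -0.0842] 5.5
```

View pics/w3.png

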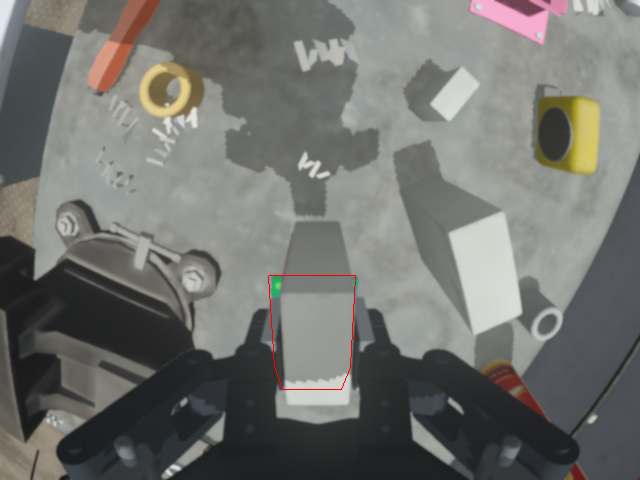

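The held carton at (317,310) hides the holder from the wrist camera. The side camera can see it, so I'll use that for the second holder measurement.

```bash
python3 -c "
from w import *
S=vision.camera('side'); im=S['frame']
r=vision.trace('side','pocket_floor'); print([(np.round(a['box']),round(a['confidence'],2)) for a in r])
hsv=cv2.cvtColor(im,cv2.COLOR_BGR2HSV); m=cv2.inRange(hsv,(100,120,40),(125,255,255)); m[:250]=0; m[:,:280]=0;m[380:]=0;m[:,400:]=0
h=hull(m>0); print(cv2.boundingRect(h))
hs=[('hsv',h)]
a=pick(r,(340,320))
if a['box'][1]>260: hs.append(('net',hull(a['mask'])))
for n,h in hs:
  f,p=fit(HOLDER,[(S,h)],.587,-.072)[0]; print(n,round(f,3),np.round(p[:2],4),round(np.degrees(p[2]),1))
o=im.copy(); cv2.polylines(o,[cv2.convexHull(proj(S,place(HOLDER,.587,-.072,np.radians(22))).astype(np.int32))],True,(0,0,255))
q=CARTON-[0,0,0]; 
s=sensors.observe(); z=s['ee_pos'][2]-.0637
cv2.polylines(o,[cv2.convexHull((proj(S,place(CARTON,s['ee_pos'][0],s['ee_pos'][1],np.radians(22))+[0,0,z])).astype(np.int32))],True,(0,255,0))
cv2.imwrite('pics/s4.png',cv2.resize(o[130:380,200:460],None,fx=2.3,fy=2.3))
"
```

```text
[(array([301., 284.,  79.,  74.]), 0.93), (array([322., 159.,  35.,  46.]), 0.74)]
(303, 284, 76, 73)
hsv 0.045 [ 0.5894 -0.0697] 20.7
net 0.045 [ 0.5895 -0.0708] 21.1
```

View pics/s4.png

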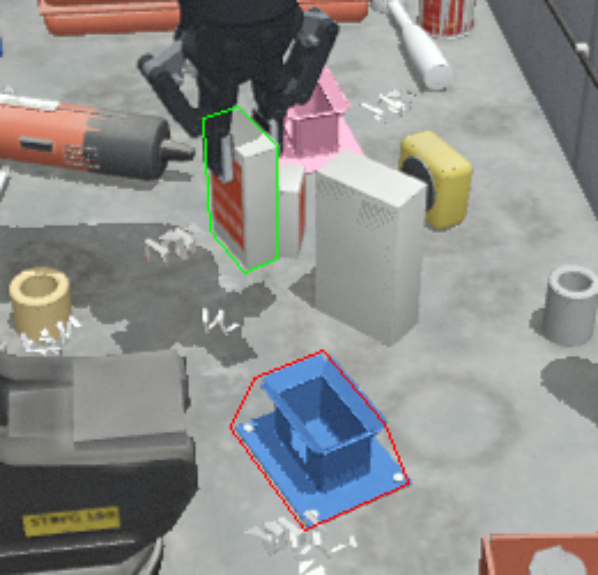

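The holder fits agree to 3 mm, and the held carton sits at its predicted outline. I'll move over the holder.

>>> {"method": "arm_command", "body": {
  "increments": [
    {"tx":-2.7,"ty":-0.05,"tz":0,"rx":0,"ry":0,"rz":0.4,"claw":1.5},
    {"tx":-2.7,"ty":-0.1,"tz":0,"rx":0,"ry":0,"rz":0,"claw":1.5},
    {"tx":-2.7,"ty":-0.1,"tz":0,"rx":0,"ry":0,"rz":0,"claw":1.5},
    {"tx":-2.75,"ty":0,"tz":0,"rx":0,"ry":0,"rz":0,"claw":1.5},
    {"tx":0,"ty":0,"tz":2,"rx":0,"ry":0,"rz":0,"claw":1.5}
  ]
}}

```text
t: 6.93
ee_pos: [0.5916, -0.0764, 0.1551]
eef_rot: [1.774, 2.581, 0.003]
wrist_force: [1.0, -0.3, 0.8]
opening: 0.0252
grip_force: 36.6
```

```bash
python3 -c "
from w import *
delta([.588,-.071,.066],21.6)"
```

```text
t 6.93 pos [ 0.5916 -0.0764  0.1551] ytool heading 21.0 tilt 0.57 q6 0.94 open 0.0252 grip 36.6 F [ 1.  -0.3  0.8]
shift cm in tool axes now [ 0.7 -0.2  8.9]  rz deg -0.6 (or 179.4) dist mm 89.34246568328516
```

>>> {"method": "arm_command", "body": {
  "increments": [
    {"tx":0,"ty":0,"tz":0,"rx":0,"ry":0,"rz":0,"claw":1.5},
    {"tx":0,"ty":0,"tz":0,"rx":0,"ry":0,"rz":0,"claw":1.5}
  ]
}}

```text
t: 7.1
ee_pos: [0.5857, -0.0711, 0.1503]
eef_rot: [-1.772, -2.59, 0.001]
wrist_force: [0.3, -0.1, 0.3]
opening: 0.0255
grip_force: 36.6
```

```bash
python3 -c "
from w import *
delta([.588,-.071,.066],21.6)"
```

```text
t 7.10 pos [ 0.5857 -0.0711  0.1503] ytool heading 21.3 tilt 0.20 q6 0.94 open 0.0255 grip 36.6 F [ 0.3 -0.1  0.3]
shift cm in tool axes now [-0.09  0.24  8.43]  rz deg -0.3 (or 179.7) dist mm 84.3792715309221
```

Settled. I'll correct by 2 mm and go down slowly.

>>> {"method": "arm_command", "body": {
  "increments": [
    {"tx":0,"ty":0.2,"tz":0.5,"rx":0,"ry":0,"rz":0,"claw":1.5},
    {"tx":0,"ty":0,"tz":1,"rx":0,"ry":0,"rz":0,"claw":1.5},
    {"tx":0,"ty":0,"tz":1,"rx":0,"ry":0,"rz":0,"claw":1.5},
    {"tx":0,"ty":0,"tz":1,"rx":0,"ry":0,"rz":0,"claw":1.5},
    {"tx":0,"ty":0,"tz":0.8,"rx":0,"ry":0,"rz":0,"claw":1.5}
  ]
}}

```text
t: 7.52
ee_pos: [0.5882, -0.0699, 0.1068]
eef_rot: [-1.769, -2.595, 0.001]
wrist_force: [-0.8, -0.0, -0.1]
opening: 0.0255
grip_force: 36.6
```

```bash
python3 -c "
from w import *
delta([.588,-.071,.066],21.6)
S=vision.camera('side');s=sensors.observe();o=S['frame'].copy()
T=vision.camera('top')['frame'][150:290,320:480]
o=cv2.resize(o[180:380,240:440],(560,560)); T=cv2.resize(T,(240,210)); c=np.zeros((560,800,3),np.uint8); c[:,:560]=o; c[:210,560:]=T
cv2.imwrite('pics/s5.png',c)"
```

```text
t 7.52 pos [ 0.5882 -0.0699  0.1068] ytool heading 21.4 tilt 0.08 q6 0.94 open 0.0255 grip 36.6 F [-0.8 -0.  -0.1]
shift cm in tool axes now [-0.09 -0.06  4.08]  rz deg -0.2 (or 179.8) dist mm 40.834531387202084
```

View pics/s5.png

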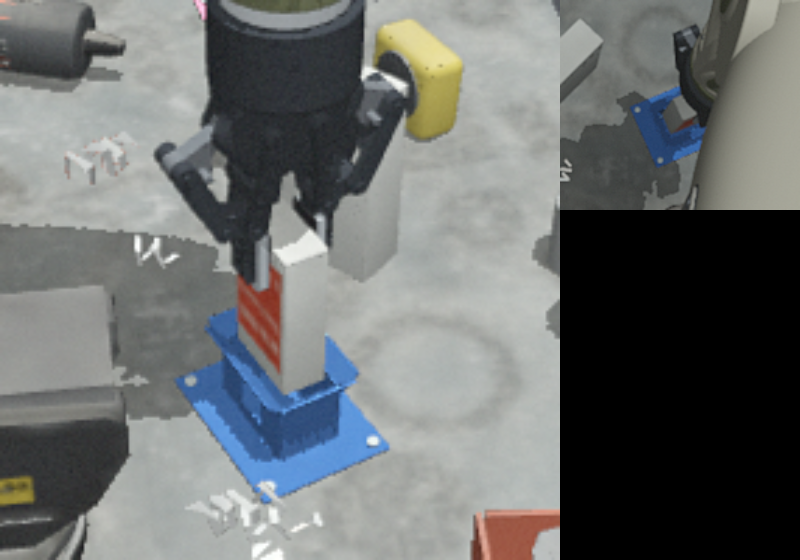

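The side crop shows the carton entering the mouth, centred near (285,380), with no contact force. I'll continue down.

>>> {"method": "arm_command", "body": {
  "increments": [
    {"tx":-0.05,"ty":0,"tz":0.8,"rx":0,"ry":0,"rz":0,"claw":1.5},
    {"tx":0,"ty":0,"tz":0.8,"rx":0,"ry":0,"rz":0,"claw":1.5},
    {"tx":0,"ty":0,"tz":0.7,"rx":0,"ry":0,"rz":0,"claw":1.5},
    {"tx":0,"ty":0,"tz":0.4,"rx":0,"ry":0,"rz":0,"claw":1.5},
    {"tx":0,"ty":0,"tz":0,"rx":0,"ry":0,"rz":0,"claw":1.5}
  ]
}}

```text
t: 8.03
ee_pos: [0.5882, -0.0709, 0.0799]
eef_rot: [-1.77, -2.593, 0.001]
wrist_force: [-0.1, 0.5, -0.8]
opening: 0.0254
grip_force: 36.6
```

>>> {"method": "arm_command", "body": {
  "increments": [
    {"tx":0,"ty":0,"tz":0.5,"rx":0,"ry":0,"rz":0,"claw":1.5},
    {"tx":0,"ty":0,"tz":0.5,"rx":0,"ry":0,"rz":0,"claw":1.5},
    {"tx":0,"ty":0,"tz":0.2,"rx":0,"ry":0,"rz":0,"claw":1.5},
    {"tx":0,"ty":0,"tz":0,"rx":0,"ry":0,"rz":0,"claw":1.5}
  ]
}}

```text
t: 8.37
ee_pos: [0.5887, -0.0709, 0.0686]
eef_rot: [-1.77, -2.594, 0.0]
wrist_force: [-0.7, 0.5, -0.3]
opening: 0.0257
grip_force: 36.6
```

>>> {"method": "arm_command", "body": {
  "increments": [
    {"tx":0,"ty":0,"tz":0,"rx":0,"ry":0,"rz":0,"claw":3.2},
    {"tx":0,"ty":0,"tz":0,"rx":0,"ry":0,"rz":0,"claw":5},
    {"tx":0,"ty":0,"tz":0,"rx":0,"ry":0,"rz":0,"claw":5},
    {"tx":0,"ty":0,"tz":0,"rx":0,"ry":0,"rz":0,"claw":5},
    {"tx":0,"ty":0,"tz":0,"rx":0,"ry":0,"rz":0,"claw":5}
  ]
}}

```text
t: 8.78
ee_pos: [0.5893, -0.0711, 0.0696]
eef_rot: [1.77, 2.595, 0.0]
wrist_force: [0.6, -0.6, -0.2]
opening: 0.0499
grip_force: 0.0
```

>>> {"method": "arm_command", "body": {
  "increments": [
    {"tx":0,"ty":0,"tz":-1,"rx":0,"ry":0,"rz":0,"claw":5},
    {"tx":0,"ty":0,"tz":-2,"rx":0,"ry":0,"rz":0,"claw":5},
    {"tx":0,"ty":0,"tz":-3,"rx":0,"ry":0,"rz":0,"claw":5},
    {"tx":0,"ty":0,"tz":-3,"rx":0,"ry":0,"rz":0,"claw":5},
    {"tx":0,"ty":0,"tz":-2,"rx":0,"ry":0,"rz":0,"claw":5}
  ]
}}

```text
t: 9.2
ee_pos: [0.5899, -0.0712, 0.1831]
eef_rot: [1.769, 2.592, 0.002]
wrist_force: [0.3, -1.0, -0.1]
opening: 0.0504
grip_force: 0.0
```

>>> {"method": "arm_command", "body": {
  "increments": [
    {"tx":0,"ty":0,"tz":-2,"rx":0,"ry":0,"rz":0,"claw":5},
    {"tx":0,"ty":0,"tz":0,"rx":0,"ry":0,"rz":0,"claw":5},
    {"tx":0,"ty":0,"tz":0,"rx":0,"ry":0,"rz":0,"claw":5}
  ]
}}

```text
t: 9.45
ee_pos: [0.5901, -0.0713, 0.2012]
eef_rot: [1.769, 2.592, 0.002]
wrist_force: [0.1, 1.1, -1.1]
opening: 0.0498
grip_force: 0.0
```

```bash
python3 -c "
from w import *
delta([.588,-.071,.066],21.6)
S=vision.camera('side');o=S['frame'].copy()
cv2.polylines(o,[cv2.convexHull((proj(S,place(CARTON,.588,-.071,np.radians(21.6))+[0,0,.003])).astype(np.int32))],True,(0,255,0))
cv2.imwrite('pics/s6.png',cv2.resize(o[130:380,200:460],None,fx=2.3,fy=2.3))"
```

```text
t 9.45 pos [ 0.5901 -0.0713  0.2012] ytool heading 21.4 tilt 0.22 q6 0.94 open 0.0498 grip 0.0 F [ 0.1  1.1 -1.1]
shift cm in tool axes now [ 0.13 -0.22 13.52]  rz deg -0.2 (or 179.8) dist mm 135.26474593782024
```

View pics/s6.png

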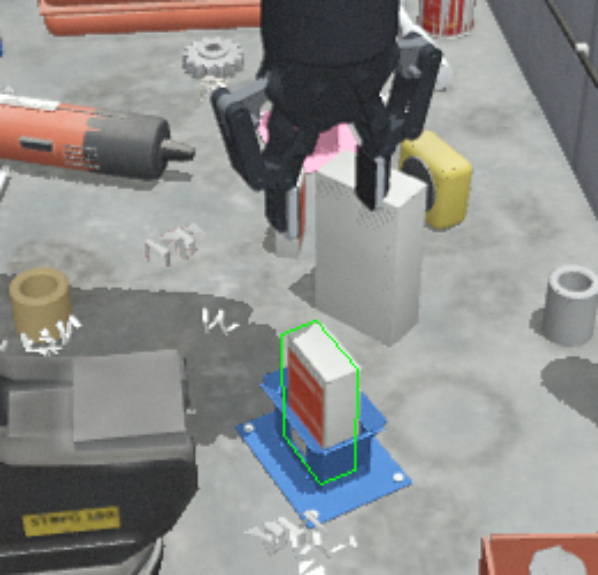

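The carton stands upright in the blue holder at (322,385), on the predicted outline for fully down. The gripper is clear, and the tape and bush haven't moved.

```bash
python3 -c "
from plant import bot
print(bot.hand_in())"
```

```text
the job is handed in; nothing more can be done
None
```

The spark plug carton stands upright and released in the blue holder, down on its floor as far as the last side view shows; the tape measure and bush weren't touched, and the job was handed in at about 9.5 s (no verdict was returned).

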